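# Rinse the hand tools and hang them up

## Task

Clear the chopping board: one tool at a time, the largest head first and the smallest last (masher, then square press, then muddler; one may be missing), hold each tool upright by its grip, dip it into the rinsing pot until its whole head is well below the rim and keep it there for about two seconds, then hang it on the rail by its hook and let go before fetching the next. In the end all the tools hang still and straight down from the rail, side by side, and the pot stands upright on the worktop; leave the cheese, the tub and the jar where they are.

Things in the scene. Friction and masses are not known exactly. Their poses are not given: they have to be found in the camera images.
- masher: Steel hand masher, about 220 g; head a disc 64 mm across, 18 mm thick. Stands on the green board, 178 mm tall. Black upright grip on its axis: 30 mm along x, 18 mm thick along y, z = 128 to 178 mm. Below it a crook (see its hook point). Origin: centre of the head's underside; z up through the grip. May be absent.
- masher_hook (a point): Hook of the masher. Crook: upside-down U of 10 mm steel; long limb at x = -22 mm (cranks in to the axis between z = 55 and 35 mm), short limb at x = +22 mm ending at z = 85 mm, 34 mm gap. The bar, along the tool's y, passes in from +x between head and short limb. This point: underside of the U's top, 118 mm above the origin, on the axis; it rests on the bar.
- press: Steel hand press, about 200 g; head square, 46 x 46 mm, 18 mm thick. Stands on the green board, 178 mm tall. Black upright grip on its axis: 30 mm along x, 18 mm thick along y, z = 128 to 178 mm. Below it a crook (see its hook point). Origin: centre of the head's underside; z up through the grip. May be absent.
- press_hook (a point): Hook of the press. Crook: upside-down U of 10 mm steel; long limb at x = -22 mm (cranks in to the axis between z = 55 and 35 mm), short limb at x = +22 mm ending at z = 85 mm, 34 mm gap. The bar, along the tool's y, passes in from +x between head and short limb. This point: underside of the U's top, 118 mm above the origin, on the axis; it rests on the bar.
- muddler: Steel muddler, about 180 g; head a small disc 34 mm across, 18 mm thick. Stands on the green board, 178 mm tall. Black upright grip on its axis: 30 mm along x, 18 mm thick along y, z = 128 to 178 mm. Below it a crook (see its hook point). Origin: centre of the head's underside; z up through the grip. May be absent.
- muddler_hook (a point): Hook of the muddler. Crook: upside-down U of 10 mm steel; long limb at x = -22 mm (cranks in to the axis between z = 55 and 35 mm), short limb at x = +22 mm ending at z = 85 mm, 34 mm gap. The bar, along the tool's y, passes in from +x between head and short limb. This point: underside of the U's top, 118 mm above the origin, on the axis; it rests on the bar.
- pot: Loose open steel rinsing pot on the worktop, 65 mm high, 112 mm across the rim (walls 3 mm, inner floor about 5 mm up, narrower towards the foot), 0.7 kg. Origin: centre of its underside, z up.
- pot_rim (a point): Centre of the pot's mouth, 65 mm above its origin.
- rail: Fixed steel hanging rail: a horizontal bar 12 mm thick and 320 mm long, along the body's own y axis, between two posts at its ends; bar axis 155 mm above the worktop. Origin: on the worktop below the bar's middle.
- rail_mid (a point): Middle of the bar, on its axis; y runs along the bar, z up. Tools fit side by side at about 90 mm spacing.
- board: Fixed green chopping board 200 x 260 x 15 mm, on which the tools stand; origin at the centre of its underside.
- cheese: Bystander: yellow block of cheese 50 x 70 x 60 mm; origin under its centre.
- tub: Bystander: clear food tub with white lid 118 x 158 x 63 mm; origin under its centre.
- jar: Bystander: glass jar with steel lid, 56 mm across, 90 mm high; origin under its centre.

How it is judged:
On the way, in this order (a step that is already met when the one before it is completed fails the run):
1. the held masher (large round head) is dipped upright into the pot, its head below the rim, and kept there (horizontal distance between masher and pot_rim below 0.035 m and z of masher in the frame of pot_rim below -0.02 m and angle between masher's own z axis and vertical below 0.6 rad and contact force between the fingers and masher above 0.5 N), for 0.8 s.
2. the masher (large round head) hangs by its hook over the rail, released (x of masher_hook in the frame of rail_mid between -0.018 and 0.018 m and y of masher_hook in the frame of rail_mid between -0.155 and 0.155 m and z of masher_hook in the frame of rail_mid between -0.006 and 0.018 m and angle between masher's own z axis and vertical below 0.35 rad and contact force between masher and rail above 0.2 N and contact force between the fingers and masher below 0.05 N and linear speed of masher below 0.05 m/s), for 0.3 s.
3. the held press (square head) is dipped upright into the pot, its head below the rim, and kept there (horizontal distance between press and pot_rim below 0.035 m and z of press in the frame of pot_rim below -0.02 m and angle between press's own z axis and vertical below 0.6 rad and contact force between the fingers and press above 0.5 N), for 0.8 s.
4. the press (square head) hangs by its hook over the rail, released (x of press_hook in the frame of rail_mid between -0.018 and 0.018 m and y of press_hook in the frame of rail_mid between -0.155 and 0.155 m and z of press_hook in the frame of rail_mid between -0.006 and 0.018 m and angle between press's own z axis and vertical below 0.35 rad and contact force between press and rail above 0.2 N and contact force between the fingers and press below 0.05 N and linear speed of press below 0.05 m/s), for 0.3 s.
5. the held muddler (small round head) is dipped upright into the pot, its head below the rim, and kept there (horizontal distance between muddler and pot_rim below 0.035 m and z of muddler in the frame of pot_rim below -0.02 m and angle between muddler's own z axis and vertical below 0.6 rad and contact force between the fingers and muddler above 0.5 N), for 0.8 s.
6. the muddler (small round head) hangs by its hook over the rail, released (x of muddler_hook in the frame of rail_mid between -0.018 and 0.018 m and y of muddler_hook in the frame of rail_mid between -0.155 and 0.155 m and z of muddler_hook in the frame of rail_mid between -0.006 and 0.018 m and angle between muddler's own z axis and vertical below 0.35 rad and contact force between muddler and rail above 0.2 N and contact force between the fingers and muddler below 0.05 N and linear speed of muddler below 0.05 m/s), for 0.3 s.
At the end, for the whole second after the job is handed in: Every tool present hangs from the bar by its crook: hook point within 18 mm of the bar's axis across it, within 155 mm of its middle along it, resting on the bar, tilted less than 0.35 rad, slower than 0.05 m/s and not touched by the fingers; the pot is upright (tilt under 0.1 rad) on the worktop (all of step 2 and all of step 4 and all of step 6 and angle between pot's own z axis and vertical below 0.1 rad and height (world z) of pot below 0.01 m).
It fails at once if the cheese is disturbed (moved more than 30 mm) (distance of cheese from where it was at the start of the episode above 0.03 m).
It fails at once if the tub is disturbed (moved more than 30 mm) (distance of tub from where it was at the start of the episode above 0.03 m).
It fails at once if the jar is disturbed (moved more than 30 mm) (distance of jar from where it was at the start of the episode above 0.03 m).
It fails at once if the pot is tipped over (angle between pot's own z axis and vertical above 0.7 rad).
Of masher, press, muddler only 2 to 3 are there at a start; the rules pass over those that are not, and their reading is None.
At some moment in a run one of pot may be knocked a few centimetres aside while the robot is not near it.
It also fails if it takes over 210 s, if anything falls off the work surface, if the arm or the gripper's body presses on something with over 40 N, if the wrist force passes 120 N, or if a joint passes its speed limit or range.

## Robot

A 7-joint arm with a two-finger parallel gripper is mounted at the origin on the work surface. World frame = base frame: x ahead of the robot, y to its left, z up, the work surface at z = 0. Lengths are in m, angles in rad, forces in N, time in s.
With the tool pointing down it reaches from about 0.425 to 0.95 m from the base axis. Payload 4.7 kg.
Tool frame: the origin (TCP) lies on the centre line of the jaws, within the pads' length; the fingertips stand robot.nose_length ahead of it and the grasp point (between the pads) lies 8 mm behind it (robot.nose_length is the distance from the TCP to the fingertips, in m); z points along the fingers, x is the direction in which the jaws open and shut, and the axes are right-handed (so a half turn about z gives the same grasp; the last joint's range is limited). The gripper opens to 85 mm and grips with 20 to 120 N. Pads are 22 mm wide; open, the fingers measure 114 mm over their backs; the gripper's body (76 mm by 85 mm) begins 54 mm behind the grasp point. The pads swing forward as they close: fully open they stand 13 mm farther back than shut.
Start: joints at [1.098, 0.469, -0.049, 1.532, 0.024, 1.141, -0.082], TCP at [0.29, -0.61, 0.242] pointing down, gripper open.
Joint ranges: [-2.59, 2.59], [-0.33, 1.99], [-1.39, 1.29], [0.1, 2.45], [-1.04, 4.18], [0.21, 1.99], [-2.66, 2.66]. Speed limits (rad/s): [2.57, 2.57, 3.14, 3.14, 3.14, 3.14, 3.14].

## Interface

Orientations are given as [roll, pitch, yaw] about the fixed x, y, z axes, in that order (R = Rz(yaw) Ry(pitch) Rx(roll)).
In Python, from plant import robot gives the robot as it stands. Calls block until the motion is done:
- robot.goto(position, orientation): joint-space move of the TCP to a pose.
- robot.move_straight(position, vel=0.15, attitude=None, contact_N=None): straight line of the TCP; attitude=None keeps the orientation; vel is the mean speed in m/s. With contact_N (N) it stops when the force on the tool has changed by that much, and returns True; else False.
- robot.move_joints(angles): joint-space move.
- robot.grip(opening, strength=None): opening from 0.0 (shut) to 1.0 (fully open); strength is the grip in N (None keeps the last); returns when the fingers have stopped.
- robot.sleep(seconds).
- robot.inverse_kinematics(position, orientation): joint angles nearest the present ones, or None.
- robot.sense(): the state.
- robot.grab_frame(name): name is "side" or "top"; returns a dict with "image" (480x640x3 uint8, red, green, blue), "range_z" (480x640 float32, m along the optical axis (not along the pixel's ray), 0 where there is no reading), "fx", "fy", "cx", "cy" (pixels), "R" (3x3) and "t" (3): a world point X has camera coordinates R X + t. Camera axes: x right, y down, z forward; pixel columns grow to the right and rows downward; lengths in m; the calibration is good to about 2 mm. A picture is of the moment at which its call begins.
A pose or a line that the arm cannot do raises robot.IKError and nothing moves.
- robot.close_job(): hands the job in, once; it reports no verdict.
The state is a dict: "t": time; "joint_pos": joint angles; "joint_velocities": joint speeds; "effort": joint torques, N m; "tcp_pos": TCP position; "tcp_rot": TCP orientation; "wrist_force": force on the tool from outside, world axes, zero at the start; "torque": the same for the moment, N m; "opening": opening from 0.0 (shut) to 1.0 (fully open).
Only numpy, scipy, OpenCV 4.12 (cv2) and the standard library are available. Lean on these libraries where they do the work, as an engineer would, in place of code of your own. Each camera call takes 0.05 s, during which the arm holds its last target.

## Working session

There is one attempt and no reset: what is moved stays moved. The work goes in short steps, each a Python script; the robot and the scene stay as the last script left them, time stands still between calls to the robot, and variables do not carry over. Pictures are saved under pics/ and viewed, and the job is handed in when it is done.

```bash
ls; mkdir -p pics; python3 - <<'E'
from plant import robot
import cv2,numpy as np
s=robot.sense();print(s['t'],s['tcp_pos'],s['tcp_rot'],s['opening'],robot.nose_length)
for n in("side","top"):
    f=robot.grab_frame(n);cv2.imwrite(f"pics/{n}0.png",f["image"][:,:,::-1]);print(n,f["fx"],f["cx"],f["cy"],f["R"],f["t"], -f["R"].T@f["t"])
    np.savez(f"{n}0.npz",**f)
E
```

```text
pics
0.0 [ 0.28963063 -0.60908138  0.24127149] [ 3.14155022e+00  1.95172596e-03 -1.12692705e+00] 0.9991381957705399 0.011
side 546.305926843225 310.4435374441499 238.0551855202151 [[-0.86134137 -0.50782471  0.01432147]
 [-0.36985196  0.60749566 -0.70296412]
 [ 0.34828232 -0.6107889  -0.71108111]] [0.48279866 0.26950566 1.30433134] [0.06125611 0.87812468 1.1100238 ]
top 534.542760841913 324.05905390669653 235.44702296143433 [[ 0.06245863 -0.99804177  0.00339799]
 [-0.97423141 -0.06170718 -0.21694558]
 [ 0.21673043  0.01023969 -0.97617779]] [0.00645718 0.57059668 1.14104345] [0.30819107 0.02997051 1.23762775]
```

View pics/side0.png

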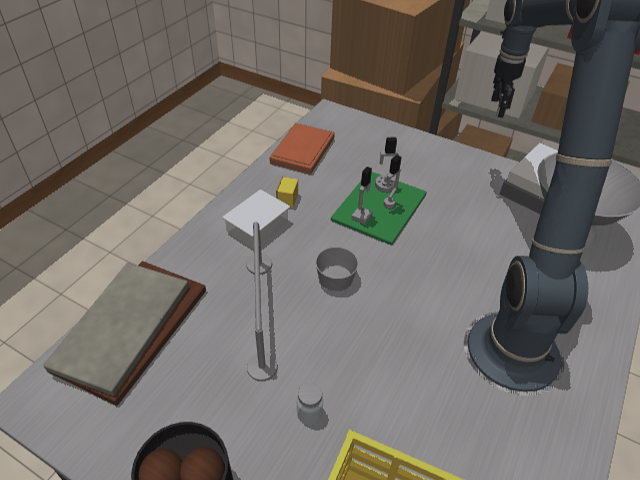

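View pics/top0.png

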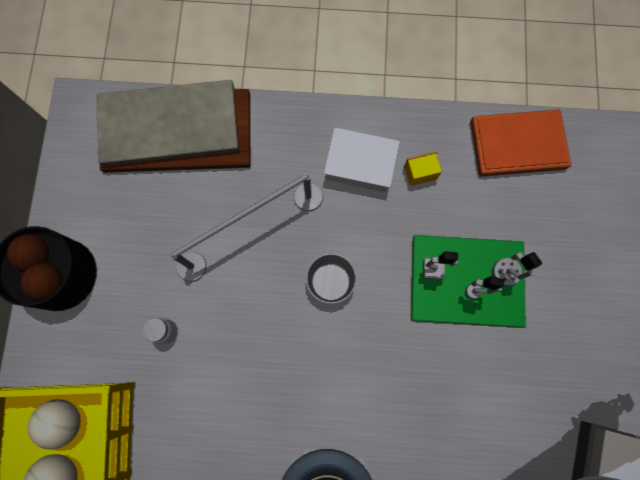

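Three tools are on the green board: the press near (435,268), the muddler near (475,292) and the masher near (507,271) in the top view. The pot is at (331,280), and the rail runs from (176,257) to (306,180). Next I'll zoom in and measure.

```bash
cat > h.py <<'E'
import numpy as np,cv2
def cloud(f):
    v,u=np.mgrid[0:480,0:640];z=f["range_z"].astype(float)
    P=np.stack([(u-f["cx"])/f["fx"]*z,(v-f["cy"])/f["fy"]*z,z],-1)
    W=(P-f["t"])@f["R"]; W[z<=0]=np.nan
    return W
def ray(f,u,v,h):
    d=f["R"].T@np.array([(u-f["cx"])/f["fx"],(v-f["cy"])/f["fy"],1.]);c=-f["R"].T@f["t"]
    return c+d*(h-c[2])/d[2]
def proj(f,X):
    p=f["R"]@np.asarray(X)+f["t"];return p[0]/p[2]*f["fx"]+f["cx"],p[1]/p[2]*f["fy"]+f["cy"]
E
python3 - <<'E'
from h import *
for n in("side","top"):
    f=dict(np.load(f"{n}0.npz"));im=f["image"][:,:,::-1];W=cloud(f)
    c=im[120:250,325:435] if n=="side" else im[230:330,405:550]
    cv2.imwrite(f"pics/{n}z.png",cv2.resize(c,None,fx=5,fy=5,interpolation=cv2.INTER_NEAREST))
    hsv=cv2.cvtColor(im,cv2.COLOR_BGR2HSV)
    # grips: black, high z, near board
    m=(im.max(2)<60)&(W[...,2]>0.13)&(W[...,2]<0.22)&(W[...,0]>0.3)&(W[...,1]<0)&(W[...,0]<.9)
    k,l,st,ce=cv2.connectedComponentsWithStats(m.astype(np.uint8))
    for i in range(1,k):
        if st[i,4]<20: continue
        p=W[l==i];q=p[p[:,2]>p[:,2].max()-.008]
        print(n,"grip",st[i],p[:,2].min().round(3),p[:,2].max().round(3),"topmean",q.mean(0).round(4),len(q))
        r=cv2.minAreaRect(q[:,:2].astype(np.float32)*1000);print(r)
    g=(hsv[...,0]>50)&(hsv[...,0]<75)&(hsv[...,1]>150)&(W[...,2]<.03)
    p=W[g];print("board",cv2.minAreaRect(p[:,:2].astype(np.float32)),np.nanmedian(p[:,2]))
    # rail bar
    m=(abs(W[...,2]-.157)<.015)&(W[...,1]>-.1)&(W[...,0]>.4)
    k,l,st,ce=cv2.connectedComponentsWithStats(m.astype(np.uint8),connectivity=8)
    for i in range(1,k):
        if st[i,4]<60: continue
        p=W[l==i];print("rail",st[i],cv2.minAreaRect(p[:,:2].astype(np.float32)),p.mean(0),p.min(0),p.max(0))
    m=(abs(W[...,2]-.065)<.006)&(W[...,0]>.4)&(W[...,0]<.8)
    k,l,st,ce=cv2.connectedComponentsWithStats(m.astype(np.uint8),connectivity=8)
    for i in range(1,k):
        if st[i,4]<60: continue
        p=W[l==i];print("rim?",st[i],cv2.minEnclosingCircle(p[:,:2].astype(np.float32)),p.mean(0))
E
```

```text
side grip [450   8  13  24 196] 0.13 0.219 topmean [ 0.6478 -1.2859  0.2158] 16
((648.9989013671875, -1287.85888671875), (30.772151947021484, 30.672903060913086), 3.5102083683013916)
side grip [385 138  12  16 164] 0.144 0.194 topmean [ 0.516  -0.3776  0.1903] 43
((515.8432006835938, -378.1736755371094), (28.957414627075195, 15.263436317443848), 31.90216064453125)
side grip [390 155  11  20 160] 0.137 0.195 topmean [ 0.4662 -0.3007  0.191 ] 47
((467.2469787597656, -301.5384826660156), (36.68938446044922, 18.634031295776367), 78.4320068359375)
side grip [361 167  11  21 157] 0.136 0.195 topmean [ 0.5113 -0.2102  0.1919] 44
((511.4521789550781, -209.6996612548828), (28.526052474975586, 16.186264038085938), 80.44017791748047)
board ((0.4979165494441986, -0.2953367829322815), (0.18876484036445618, 0.26298654079437256), 0.39466288685798645) 0.01237384760174348
rail [253 222  10 115 615] ((0.577837347984314, 0.21857385337352753), (0.015437230467796326, 0.33767595887184143), 35.55973815917969) [0.56540481 0.2360985  0.15808749] [0.47743022 0.07782083 0.14205625] [0.6798635  0.3567671  0.166
[... 2234 characters left out ...]
595337), (0.05011100322008133, 0.044737230986356735), 62.33253860473633) [0.42196838 0.62805323 0.14638503] [0.40100434 0.60278823 0.14204063] [0.44479943 0.6551801  0.15379116]
rim? [ 324  140   75   48 2549] ((0.7568321228027344, -0.032524898648262024), 0.0930212065577507) [ 0.75089    -0.03556299  0.06317499]
rim? [408 151  33  28 357] ((0.7549099326133728, -0.18000558018684387), 0.04103134199976921) [ 0.75147628 -0.178277    0.0613246 ]
rim? [ 73 241  14  55 133] ((0.46089330315589905, 0.5906071066856384), 0.06061983481049538) [0.4569079  0.5734037  0.06511306]
rim? [307 254  50  50 264] ((0.4741557538509369, 0.020494427531957626), 0.055877555161714554) [0.47840651 0.01953195 0.06390243]
```

```bash
ls pics
```

```text
side0.png
sidez.png
top0.png
topz.png
```

View pics/topz.png

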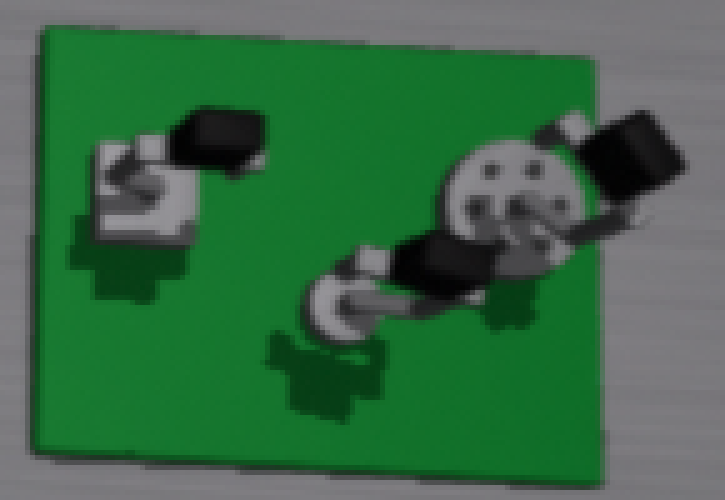

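View pics/sidez.png

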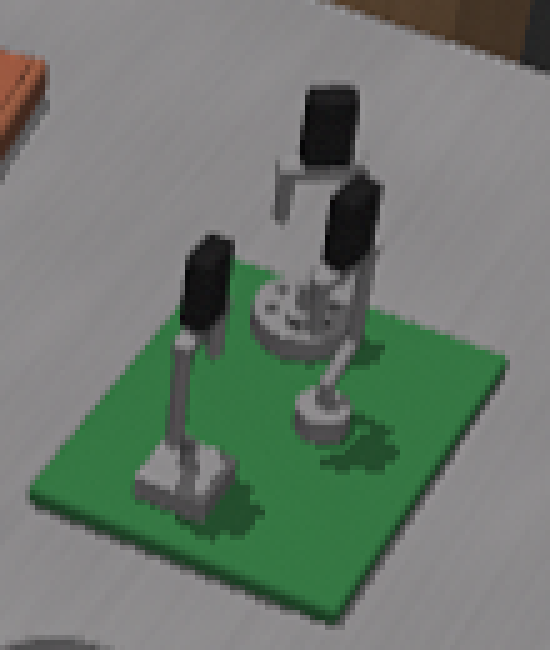

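Measurements agree to within 3 mm between the two views. The tool yaws, with the crook opening at +x, are about 35° for the masher, 75° for the muddler and -88° for the press. Next I'll check IK for the planned poses.

```bash
cat >> h.py <<'E'
D=np.deg2rad
RAIL=np.array([.5795,.2172]);RY=D(35.5)
RX=np.array([np.cos(RY),np.sin(RY)]);RYD=np.array([-np.sin(RY),np.cos(RY)])
POT=np.array([.474,.0203])
def railpt(x,s): return RAIL+x*RX+s*RYD
def ori(gdeg): return [np.pi,0,D(gdeg)]
E
python3 - <<'E'
from plant import robot
from h import *
def t(n,p,g):
    q=robot.inverse_kinematics(list(p),ori(g));print(n,g,None if q is None else np.round(q,2))
for z in(.157,.38):
  for g in(-54.5,125.5): t("masher",[.517,-.379,z],g)
  for g in(-15,165): t("mud",[.468,-.3025,z],g)
  for g in(2,182): t("press",[.513,-.211,z],g)
for z in(.165,.38):
  for g in (-54.5,125.5,2,-178,-15): t("pot",[*POT,z],g)
for x,s,z in((-.085,.09,.235),(0,.09,.188),(0,-.09,.188),(-.085,-.09,.38),(-.085,0,.38),(.085,0,.38)):
  for g in (-54.5,125.5):t("rail",[*railpt(x,s),z],g)
E
```

```text
masher -54.5 [ 0.68  0.5  -0.16  1.7   0.09  0.95 -0.46]
masher 125.5 [ 1.3   0.81 -1.18  1.66  0.79  1.23  2.13]
mud -15 [ 0.76  0.39 -0.34  1.89  0.16  0.88  0.09]
mud 165 [-0.29  0.6   1.12  1.95 -0.65  1.01 -2.27]
press 2 [ 0.68  0.41 -0.46  1.89  0.23  0.9   0.14]
press 182 [-0.47  0.6   1.12  1.95 -0.64  1.   -2.16]
masher -54.5 [ 0.69  0.34 -0.17  1.42  0.06  1.39 -0.43]
masher 125.5 [ 1.29  0.57 -1.18  1.38  0.52  1.53  2.34]
mud -15 [ 0.79  0.21 -0.35  1.6   0.07  1.35  0.17]
mud 165 [-0.37  0.29  1.12  1.66 -0.26  1.36 -2.62]
press 2 [ 0.7   0.21 -0.47  1.6   0.1   1.35  0.26]
press 182 [-0.56  0.28  1.12  1.67 -0.26  1.36 -2.51]
pot -54.5 [ 0.33  0.28 -0.55  2.06  0.19  0.85 -1.27]
pot 125.5 [ 0.79  0.49 -1.17  2.04  0.54  0.98  1.53]
pot 2 [ 0.43  0.31 -0.67  2.05  0.25  0.86 -0.34]
pot -178 [ 0.79  0.49 -1.17  2.04  0.54  0.98  2.52]
pot -15 [ 0.4   0.3  -0.63  2.05  0.23  0.86 -0.62]
pot -54.5 [ 0.47  0.08 -0.64  1.76  0.05  1.32 -1.13]
pot 125.5 [ 0.95  0.17 -1.2   1.74  0.16  1.34  1.91]
pot 2 [ 0.56  0.09 -0.73  1.75  0.06  1.32 -0.15]
pot -178 None
pot -15 [ 0.53  0.08 -0.7   1.75  0.06  1.32 -0.44]
rail -54.5 [ 0.24  0.38 -1.01  1.87  0.36  1.09 -1.86]
rail 125.5 [ 0.33  0.45 -1.17  1.87  0.46  1.13  1.19]
rail -54.5 [ 0.06  0.56 -0.89  1.74  0.48  1.08 -1.94]
rail 125.5 [ 0.21  0.7  -1.18  1.73  0.69  1.2   1.03]
rail -54.5 [ 0.13  0.54 -0.6   1.63  0.34  1.07 -1.52]
rail 125.5 [ 0.44  0.78 -1.18  1.62  0.75  1.27  1.31]
rail -54.5 [ 0.33  0.28 -0.72  1.56  0.19  1.37 -1.36]
rail 125.5 [ 0.6   0.42 -1.17  1.55  0.39  1.44  1.6 ]
rail -54.5 [ 0.38  0.27 -0.96  1.62  0.22  1.37 -1.56]
rail 125.5 [ 0.51  0.34 -1.17  1.62  0.32  1.4   1.5 ]
rail -54.5 [ 0.11  0.62 -1.01  1.22  0.51  1.56 -1.76]
rail 125.5 [ 0.17  0.69 -1.18  1.22  0.63  1.61  1.31]
```

```bash
cat >> h.py <<'E'
def st(robot,m=""):
    s=robot.sense();print(m,round(s['t'],2),np.round(s['tcp_pos'],4),np.round(s['tcp_rot'],3),"op",round(s['opening'],3),"F",np.round(s['wrist_force'],2),"q",np.round(s['joint_pos'],2));return s
def snap(robot,tag):
    o={}
    for n in("side","top"):
        f=robot.grab_frame(n);cv2.imwrite(f"pics/{n}_{tag}.png",f["image"][:,:,::-1]);np.savez(f"{n}_{tag}.npz",**f);o[n]=f
    return o
def pick(robot,xy,g,tag):
    robot.grip(.55,60)
    robot.goto([*xy,.30],ori(g))
    robot.move_straight([*xy,.157],vel=.12,contact_N=8)
    st(robot,"down")
    robot.grip(0.0,60); st(robot,"gripped")
    robot.move_straight([*xy,.38],vel=.12); st(robot,"up")
    snap(robot,tag)
E
python3 - <<'E'
from plant import robot
from h import *
robot.move_straight([.29,-.61,.30]); st(robot,"free")
pick(robot,[.5173,-.3792],-54.5,"m1")
E
python3 - <<'E'
from h import *
a=cv2.imread("pics/side_m1.png");b=cv2.imread("pics/top_m1.png")
cv2.imwrite("pics/m1.png",np.hstack([cv2.resize(a[60:260,300:500],(400,400)),cv2.resize(b[150:350,400:600],(400,400))]))
E
```

```text
free 0.63 [ 0.2898 -0.6097  0.2994] [ 3.142e+00  1.000e-03 -1.127e+00] op 1.0 F [0.36 0.62 0.12] q [ 1.1   0.43 -0.05  1.46  0.02  1.25 -0.08]
down 3.67 [ 0.5178 -0.3795  0.1579] [-3.141e+00 -2.000e-03 -9.510e-01] op 0.552 F [ 0.05 -0.28  0.4 ] q [ 0.69  0.5  -0.17  1.7   0.1   0.95 -0.47]
gripped 4.04 [ 0.5178 -0.3797  0.1576] [-3.141e+00 -2.000e-03 -9.510e-01] op 0.202 F [ 0.46 -0.63  1.08] q [ 0.69  0.5  -0.17  1.7   0.1   0.95 -0.47]
up 6.05 [ 0.5171 -0.3791  0.3792] [ 3.141e+00  1.000e-03 -9.510e-01] op 0.203 F [-0.42  0.17 -2.37] q [ 0.69  0.34 -0.18  1.42  0.06  1.39 -0.44]
```

View pics/m1.png

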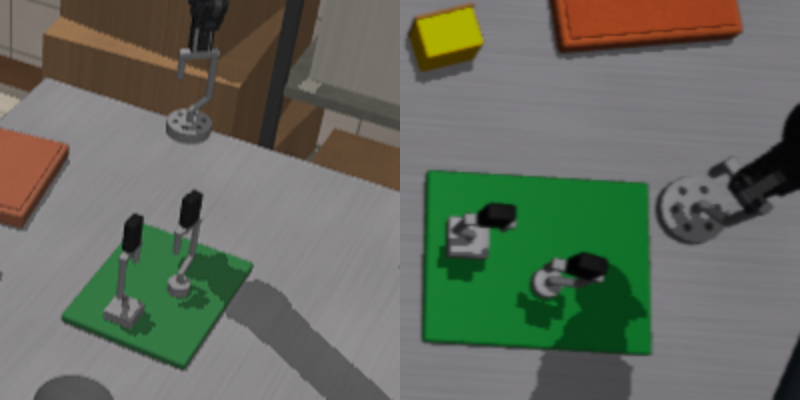

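The masher is held upright, with its short limb to the left in the side view. I'll re-locate the pot and dip.

```bash
cat >> h.py <<'E'
def potfind(o):
    r=[]
    for n,f in o.items():
        W=cloud(f);m=(abs(W[...,2]-.063)<.007)&(W[...,0]>.35)&(W[...,0]<.62)&(W[...,1]>-.13)&(W[...,1]<.15)
        k,l,s,c=cv2.connectedComponentsWithStats(m.astype(np.uint8),connectivity=8)
        if k<2: continue
        i=1+np.argmax(s[1:,4]);p=W[l==i]
        c,rad=cv2.minEnclosingCircle(p[:,:2].astype(np.float32));print("pot",n,len(p),np.round(c,4),round(rad,4));r.append((c,rad))
    return r
def dip(robot,pot,g,off,zb=.022):
    robot.goto([*pot,.38],ori(g)); o=snap(robot,"pd"); potfind(o)
    robot.move_straight([*pot,zb+off],vel=.12,contact_N=10); st(robot,"dipped")
    robot.sleep(2.2); st(robot)
    robot.move_straight([*pot,.38],vel=.15); st(robot,"out")
def hang(robot,s,g,off,back=-.085,tag="h"):
    robot.goto([*railpt(back,s),.38],ori(g))
    robot.move_straight([*railpt(back,s),.090+off],vel=.15); st(robot,"pre")
    hit=robot.move_straight([*railpt(0,s),.090+off],vel=.08,contact_N=10); st(robot,f"over hit={hit}")
    snap(robot,tag)
    if hit: return
    hit=robot.move_straight([*railpt(0,s),.040+off],vel=.04,contact_N=3); st(robot,f"low hit={hit}")
E
python3 - <<'E'
from plant import robot
from h import *
potfind({n:dict(np.load(f"{n}_m1.npz")) for n in("side","top")})
E
```

```text
pot side 271 [0.4717 0.0198] 0.058
pot top 306 [0.4741 0.0205] 0.0559
```

```bash
python3 - <<'E'
from plant import robot
from h import *
dip(robot,[.4738,.0203],-54.5,.1426)
potfind(snap(robot,"d1"))
hang(robot,.09,-54.5,.1426,tag="h1")
E
python3 - <<'E'
import cv2,numpy as np
a=cv2.imread("pics/side_h1.png");b=cv2.imread("pics/top_h1.png")
cv2.imwrite("pics/h1.png",np.hstack([cv2.resize(a[180:380,160:360],(400,400)),cv2.resize(b[120:320,150:350],(400,400))]))
E
```

```text
pot side 259 [0.4708 0.02  ] 0.059
pot top 54 [0.4642 0.0657] 0.0294
dipped 9.68 [0.4743 0.0204 0.1652] [-3.14e+00 -1.00e-03 -9.51e-01] op 0.199 F [ 0.11 -0.15 -2.34] q [ 0.25  0.27 -0.44  2.06  0.15  0.84 -1.24]
 11.88 [0.4738 0.0203 0.1646] [ 3.142  0.    -0.951] op 0.203 F [ 0.56  0.09 -2.69] q [ 0.25  0.27 -0.44  2.06  0.15  0.84 -1.24]
out 13.47 [0.4734 0.0202 0.3791] [ 3.14e+00  1.00e-03 -9.51e-01] op 0.208 F [-0.05 -0.44 -2.68] q [ 0.3   0.06 -0.45  1.77  0.03  1.32 -1.11]
pot side 271 [0.4716 0.0213] 0.0587
pot top 47 [0.4649 0.068 ] 0.026
pre 15.59 [0.4587 0.2414 0.2335] [-3.14  -0.    -0.952] op 0.204 F [-0.38 -0.15 -1.98] q [-0.03  0.29 -0.65  1.88  0.2   1.03 -1.71]
over hit=False 16.81 [0.5269 0.2902 0.2326] [ 3.141 -0.    -0.951] op 0.198 F [-0.07 -0.06 -2.81] q [-0.11  0.43 -0.62  1.7   0.27  1.1  -1.76]
low hit=True 17.99 [0.5271 0.2903 0.1853] [ 3.141 -0.    -0.951] op 0.202 F [-0.02 -1.31  4.6 ] q [-0.13  0.47 -0.6   1.75  0.31  1.02 -1.79]
```

View pics/h1.png

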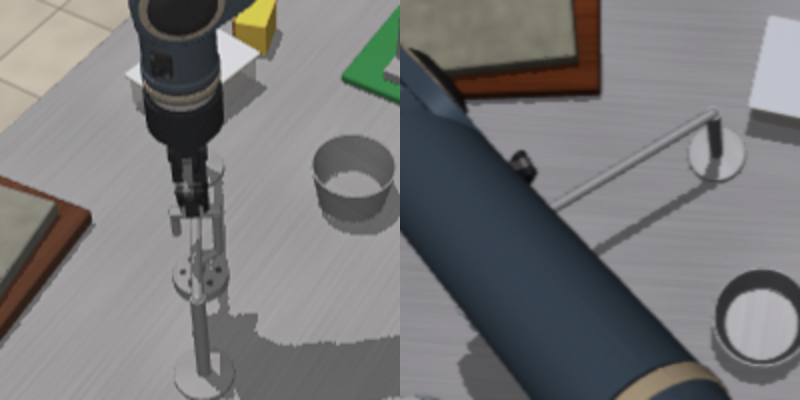

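Contact came at TCP z = 0.1853, and the predicted resting height was 0.1856. The picture shows the bar inside the crook, so I'll release and back off upward.

```bash
cat >> h.py <<'E'
def release(robot,s,tag,away):
    robot.grip(.5); st(robot,"open"); robot.sleep(.5)
    p=robot.sense()['tcp_pos']
    robot.move_straight([p[0],p[1],.38],vel=.1)
    robot.goto([*away,.38],ori(-54.5)); 
    return snap(robot,tag)
E
python3 - <<'E'
from plant import robot
from h import *
o=release(robot,.09,"r1",[.35,-.42]);st(robot)
potfind(o)
E
python3 - <<'E'
import cv2,numpy as np
a=cv2.imread("pics/side_r1.png");b=cv2.imread("pics/top_r1.png")
cv2.imwrite("pics/r1.png",np.hstack([cv2.resize(a[180:380,160:360],(400,400)),cv2.resize(b[120:320,150:350],(400,400))]))
E
```

```text
open 18.36 [0.526  0.2893 0.1833] [ 3.137  0.    -0.951] op 0.5 F [-1.14  0.42 -0.1 ] q [-0.13  0.48 -0.6   1.75  0.31  1.02 -1.79]
 23.66 [ 0.3508 -0.4194  0.3799] [-3.141  0.    -0.949] op 0.497 F [ 0.65 -0.05  0.27] q [ 0.83  0.17 -0.04  1.64  0.01  1.33 -0.16]
pot side 264 [0.471  0.0203] 0.0594
pot top 298 [0.4741 0.0205] 0.0559
```

View pics/r1.png

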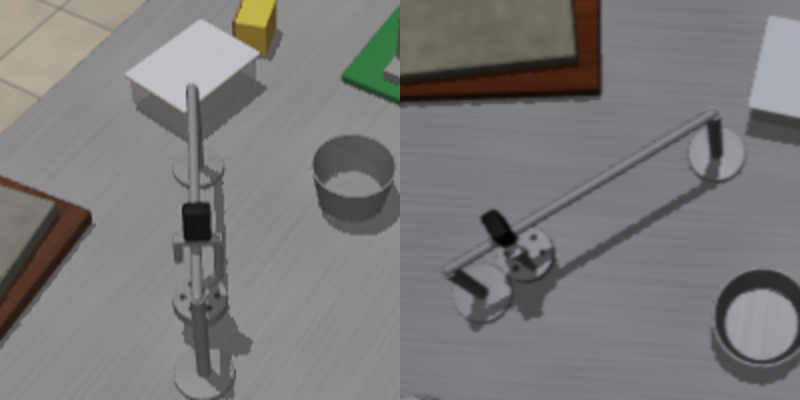

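The masher hangs straight near (497,228), at the left end of the bar, and the pot hasn't moved. Next I'll fetch the press.

```bash
python3 - <<'E'
from plant import robot
from h import *
pick(robot,[.5132,-.2108],2,"p1")
o={n:dict(np.load(f"{n}_p1.npz")) for n in("side","top")};potfind(o)
E
python3 - <<'E'
import cv2,numpy as np
a=cv2.imread("pics/side_p1.png");b=cv2.imread("pics/top_p1.png")
cv2.imwrite("pics/p1.png",np.hstack([cv2.resize(a[60:260,270:470],(400,400)),cv2.resize(b[150:350,380:580],(400,400))]))
E
```

```text
down 26.3 [ 0.5137 -0.211   0.1578] [ 3.141e+00 -1.000e-03  3.500e-02] op 0.549 F [-0.44 -0.48 -0.57] q [ 0.55  0.38 -0.3   1.9   0.15  0.88  0.21]
gripped 26.67 [ 0.5137 -0.2108  0.1577] [ 3.141e+00 -1.000e-03  3.500e-02] op 0.202 F [ 0.12 -1.36  3.57] q [ 0.55  0.38 -0.3   1.9   0.15  0.88  0.21]
up 28.68 [ 0.5129 -0.2107  0.3793] [-3.141e+00  1.000e-03  3.500e-02] op 0.2 F [-0.95  0.66 -1.91] q [ 0.58  0.2  -0.32  1.61  0.06  1.34  0.29]
pot side 263 [0.4711 0.0207] 0.0594
pot top 313 [0.4739 0.0206] 0.0559
```

View pics/p1.png

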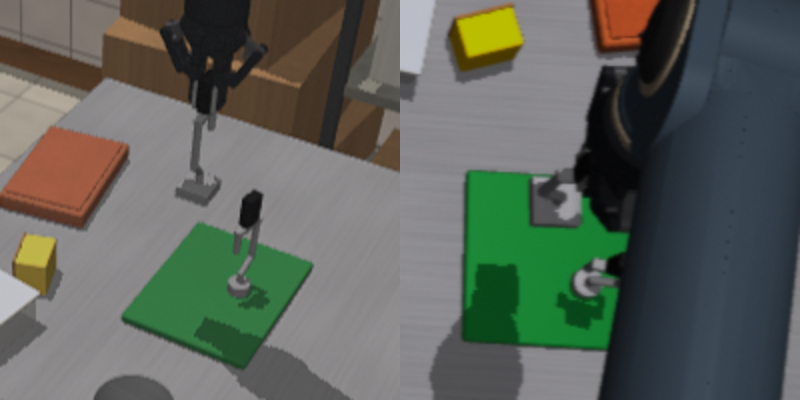

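```bash
python3 - <<'E'
from plant import robot
from h import *
dip(robot,[.4738,.0204],2,.1427)
potfind(snap(robot,"d2"))
hang(robot,0,125.5,.1427,tag="h2")
E
python3 - <<'E'
import cv2,numpy as np
a=cv2.imread("pics/side_h2.png");b=cv2.imread("pics/top_h2.png")
cv2.imwrite("pics/h2.png",np.hstack([cv2.resize(a[180:380,160:360],(400,400)),cv2.resize(b[120:320,150:350],(400,400))]))
E
```

```text
pot side 263 [0.4727 0.0214] 0.0589
pot top 59 [0.4662 0.0636] 0.0338
dipped 31.75 [0.4742 0.0205 0.1653] [ 3.141e+00 -1.000e-03  3.500e-02] op 0.201 F [ 0.56 -0.42 -1.7 ] q [ 0.28  0.27 -0.48  2.06  0.17  0.85 -0.26]
 33.95 [0.4738 0.0204 0.1647] [3.142 0.    0.035] op 0.204 F [ 0.42 -1.02 -0.91] q [ 0.28  0.27 -0.48  2.06  0.17  0.85 -0.26]
out 35.53 [0.4734 0.0203 0.3791] [-3.141e+00  2.000e-03  3.500e-02] op 0.201 F [-0.86 -0.65 -1.98] q [ 0.34  0.07 -0.49  1.76  0.03  1.32 -0.13]
pot side 268 [0.4717 0.02  ] 0.0582
pot top 45 [0.465 0.068] 0.0259
pre 38.33 [0.5109 0.1682 0.2337] [3.14e+00 1.00e-03 2.19e+00] op 0.201 F [-0.4   0.33 -1.49] q [ 0.19  0.34 -0.73  1.84  0.26  1.06  1.55]
over hit=False 39.54 [0.5792 0.2169 0.2327] [-3.141  0.     2.19 ] op 0.199 F [-0.14  0.41 -1.95] q [ 0.07  0.47 -0.7   1.66  0.33  1.13  1.48]
low hit=True 40.72 [0.5793 0.2171 0.1856] [-3.141 -0.     2.19 ] op 0.205 F [-0.18  0.23  5.11] q [ 0.06  0.52 -0.68  1.71  0.37  1.05  1.45]
```

View pics/h2.png

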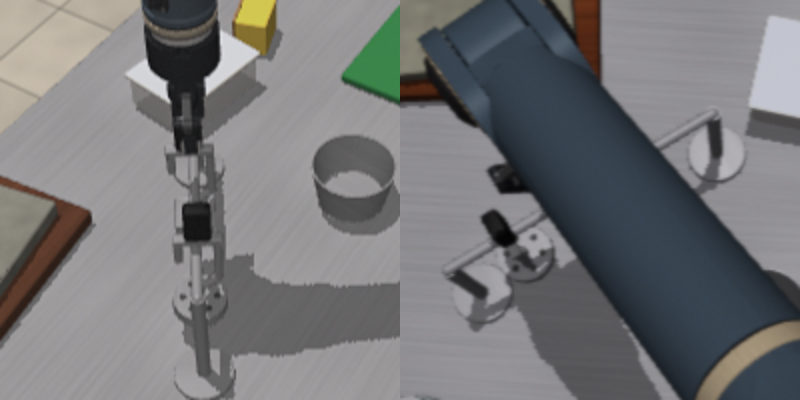

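The press rests on the bar at z = 0.1856, with the masher undisturbed. I'll release it.

```bash
python3 - <<'E'
from plant import robot
from h import *
o=release(robot,0,"r2",[.35,-.42]);st(robot)
potfind(o)
f=o["top"];im=f["image"];W=cloud(f)
m=(im.max(2)<60)&(W[...,2]>.16)&(W[...,2]<.21)&(W[...,0]>.35)&(W[...,0]<.7)&(W[...,1]<-.1)
p=W[m];q=p[p[:,2]>.185];print(len(q),cv2.minAreaRect((q[:,:2]*1000).astype(np.float32)))
E
python3 - <<'E'
import cv2,numpy as np
a=cv2.imread("pics/side_r2.png");b=cv2.imread("pics/top_r2.png")
cv2.imwrite("pics/r2.png",np.hstack([cv2.resize(a[180:380,160:360],(400,400)),cv2.resize(b[120:320,150:350],(400,400))]))
E
```

```text
open 41.08 [0.5782 0.2162 0.1837] [-3.137e+00 -1.000e-03  2.190e+00] op 0.499 F [ 0.99 -0.29 -0.69] q [ 0.06  0.52 -0.67  1.71  0.37  1.05  1.45]
 46.19 [ 0.3508 -0.4194  0.3799] [-3.141  0.    -0.949] op 0.5 F [-0.24 -0.89 -0.29] q [ 0.9   0.17 -0.12  1.64  0.02  1.34 -0.17]
pot side 269 [0.4718 0.0191] 0.059
pot top 310 [0.4744 0.0206] 0.0559
134 ((469.10845947265625, -302.5578308105469), (28.54312515258789, 17.257709503173828), 76.1507797241211)
```

View pics/r2.png

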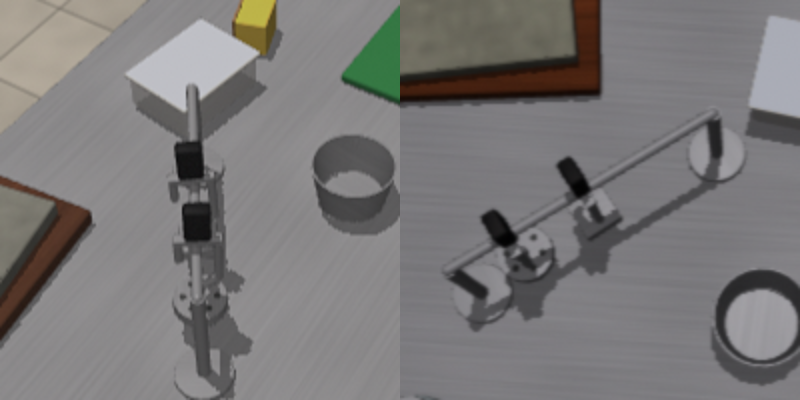

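View pics/top_r2.png

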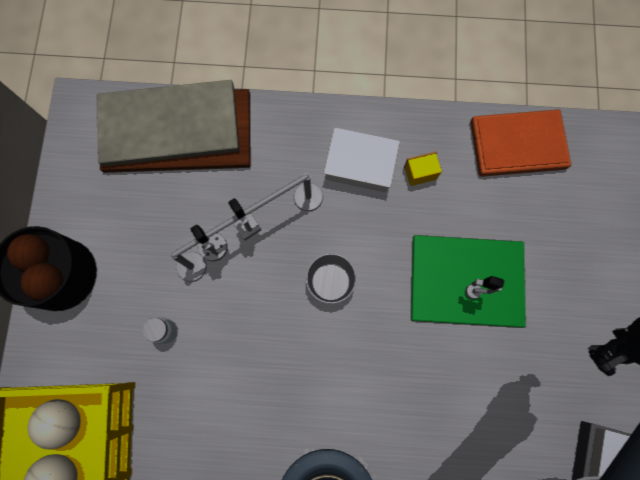

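The masher (at about (200,233)) and the press (at about (237,207)) both hang straight. The pot and the muddler haven't moved, so the muddler is next.

```bash
python3 - <<'E'
from plant import robot
from h import *
pick(robot,[.4682,-.3022],-14.4,"u1")
o={n:dict(np.load(f"{n}_u1.npz")) for n in("side","top")};potfind(o)
E
python3 - <<'E'
import cv2,numpy as np
a=cv2.imread("pics/side_u1.png");b=cv2.imread("pics/top_u1.png")
cv2.imwrite("pics/u1.png",np.hstack([cv2.resize(a[60:260,270:470],(400,400)),cv2.resize(b[150:350,280:480],(400,400))]))
E
```

```text
down 48.52 [ 0.4687 -0.3025  0.1578] [ 3.141e+00 -2.000e-03 -2.510e-01] op 0.549 F [ 0.01 -0.49 -0.26] q [ 0.73  0.39 -0.29  1.89  0.14  0.88  0.12]
gripped 48.89 [ 0.4687 -0.3024  0.1577] [ 3.141e+00 -2.000e-03 -2.510e-01] op 0.202 F [-1.15  0.2   3.3 ] q [ 0.73  0.39 -0.29  1.89  0.14  0.88  0.12]
up 50.9 [ 0.468  -0.3021  0.3793] [-3.141e+00  1.000e-03 -2.510e-01] op 0.206 F [-0.69  0.2  -2.04] q [ 0.75  0.2  -0.3   1.61  0.06  1.34  0.19]
pot side 263 [0.4718 0.0201] 0.0585
pot top 315 [0.4743 0.0206] 0.0559
```

View pics/u1.png

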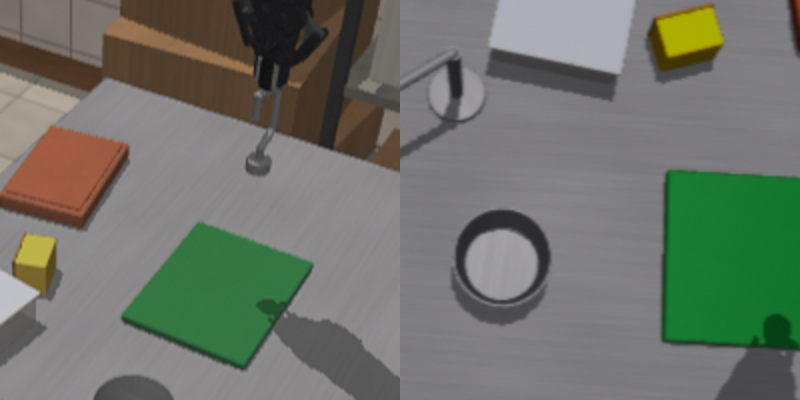

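```bash
python3 - <<'E'
from plant import robot
from h import *
pot=[.4738,.0204];off=.1427
robot.goto([*pot,.38],ori(-14.4));r=potfind(snap(robot,"pd3"))
assert np.hypot(r[0][0][0]-.4717,r[0][0][1]-.0203)<.006
robot.move_straight([*pot,.022+off],vel=.12,contact_N=10);st(robot,"dip");robot.sleep(2.2)
robot.move_straight([*pot,.38],vel=.15);st(robot,"out")
potfind(snap(robot,"d3"))
hang(robot,-.09,-54.5,off,tag="h3")
E
python3 - <<'E'
import cv2,numpy as np
a=cv2.imread("pics/side_h3.png");b=cv2.imread("pics/top_h3.png")
cv2.imwrite("pics/h3.png",np.hstack([cv2.resize(a[180:380,160:360],(400,400)),cv2.resize(b[120:320,150:350],(400,400))]))
E
```

```text
pot side 274 [0.4723 0.0205] 0.0586
pot top 58 [0.4667 0.0637] 0.0337
dip 54.27 [0.4742 0.0204 0.1652] [-3.141e+00 -1.000e-03 -2.510e-01] op 0.2 F [-0.63  0.69 -2.34] q [ 0.34  0.28 -0.55  2.06  0.2   0.85 -0.58]
out 58.05 [0.4734 0.0203 0.3791] [ 3.141e+00  2.000e-03 -2.510e-01] op 0.208 F [ 0.43 -0.01 -2.  ] q [ 0.41  0.07 -0.57  1.76  0.04  1.32 -0.42]
pot side 271 [0.472  0.0198] 0.0586
pot top 49 [0.4652 0.0658] 0.0303
pre 60.16 [0.5632 0.0948 0.2338] [-3.14e+00 -1.00e-03 -9.51e-01] op 0.203 F [-0.45 -0.46 -1.84] q [ 0.21  0.36 -0.57  1.77  0.22  1.07 -1.39]
over hit=False 61.38 [0.6315 0.1435 0.2327] [ 3.141 -0.    -0.952] op 0.205 F [ 0.53  0.2  -1.83] q [ 0.1   0.49 -0.55  1.59  0.27  1.14 -1.47]
low hit=True 62.55 [0.6316 0.1439 0.1856] [ 3.141  0.    -0.951] op 0.202 F [-1.41 -0.51  5.  ] q [ 0.09  0.53 -0.54  1.64  0.3   1.05 -1.49]
```

View pics/h3.png

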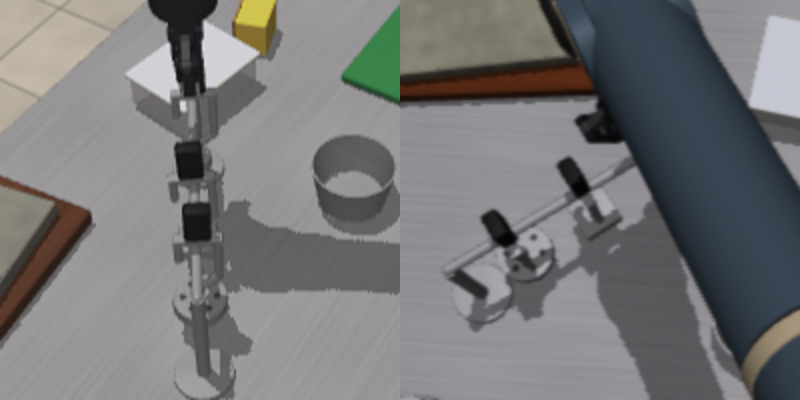

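The muddler rests on the bar at z = 0.1856. I'll release it.

```bash
python3 - <<'E'
from plant import robot
from h import *
o=release(robot,0,"r3",[.35,-.42]);st(robot)
potfind(o)
f=o["top"];im=f["image"];W=cloud(f)
m=(im.max(2)<60)&(W[...,2]>.185)&(W[...,2]<.235)&(W[...,0]>.4)&(W[...,1]>.05)&(W[...,1]<.4)
k,l,s,c=cv2.connectedComponentsWithStats(m.astype(np.uint8))
for i in range(1,k):
    if s[i,4]<20: continue
    p=W[l==i];q=p[p[:,2]>.208];d=q[:,:2].mean(0)-RAIL;print(len(q),"rail x,s",(d@RX).round(4),(d@RYD).round(4),"ztop",q[:,2].max().round(4))
E
```

```text
open 62.92 [0.6303 0.1432 0.1835] [ 3.137e+00  2.000e-03 -9.510e-01] op 0.502 F [ 0.7   0.38 -0.08] q [ 0.09  0.53 -0.54  1.64  0.3   1.05 -1.49]
 67.88 [ 0.3509 -0.4193  0.3799] [-3.141  0.    -0.949] op 0.496 F [-0.45 -0.11 -0.59] q [ 0.99  0.18 -0.23  1.63  0.04  1.34 -0.19]
pot side 262 [0.4706 0.0202] 0.059
pot top 307 [0.4739 0.0205] 0.0558
133 rail x,s -0.0048 -0.0892 ztop 0.2252
132 rail x,s 0.0032 -0.0001 ztop 0.2258
144 rail x,s -0.0042 0.0891 ztop 0.2249
```

View pics/top_r3.png

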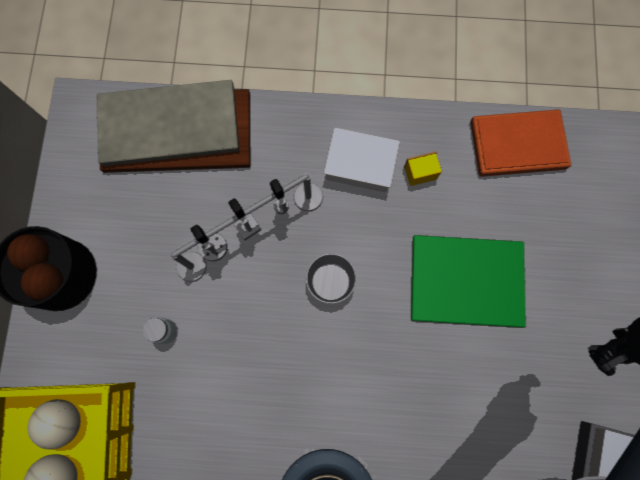

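View pics/side_r3.png

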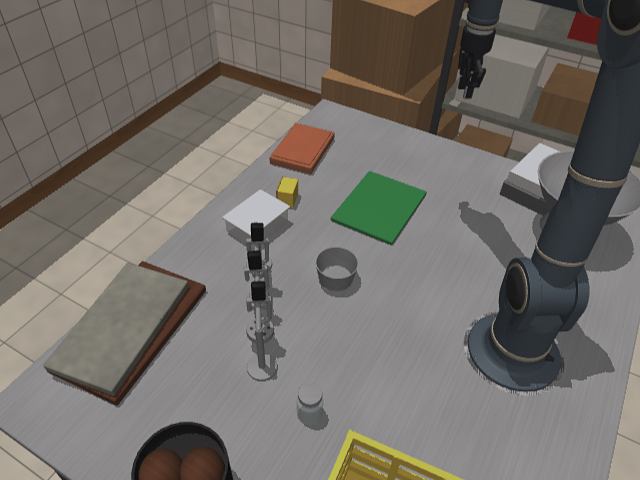

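All three tools hang at s = +89, 0 and -89 mm. The pot is at (331,280), and the cheese, tub and jar haven't moved. I'll do a quick stillness check and hand in.

```bash
python3 - <<'E'
from plant import robot
from h import *
a=robot.grab_frame("top");robot.sleep(1);b=robot.grab_frame("top")
d=np.abs(a["image"].astype(int)-b["image"]).max(2)[150:300,150:360];print((d>25).sum())
robot.close_job()
E
```

```text
0
the job is handed in; nothing more can be done
```

All three tools were on the board. In order masher, press, muddler, I dipped each one in the pot for about 2.2 s, with the underside of its head about 43 mm below the rim. I then hung it on the rail and released it. I handed the job in at about 69 s, well inside the 210 s limit; no verdict is reported.

**Last checks:**
- **Tools:** they hang at +89, 0 and -89 mm along the bar. The grip tops are within 5 mm of the bar's axis, and nothing moved between two top pictures taken 1 s apart.
- **Pot:** it is upright where it started. I saw no knock during the run.
- **Bystanders:** the cheese, tub and jar look unmoved. I checked these by eye only.
- **Failures and disagreements:** no check failed. The two cameras disagreed by about 3 mm on positions, and the grip tops read about 3 to 4 mm higher than expected. While the arm covered the pot, the top view could not locate it, so I used the side view there.

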